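# Eject a cabinet foot from the feeder and hold it over its pocket

## Task

Push the feeder's red sprung plunger fully in and let it come back, so that the dark wooden cabinet foot slides out from under the clear guard, then pick the foot up and carry it upright over the rack of offcuts without bumping the rack. Stop with the foot hovering about 10 mm above the empty pocket in the plinth board, centred and lined up with it and never touching the board. Finish still holding it there, without lowering it in or letting go, so that the joiner can check the fit, and leave everything else on the bench where it is.

Things in the scene. Friction and masses are not known exactly. Their poses are not given: they have to be found in the camera images.
- feeder: Foot feeder fixed to the bench: base plate 120 (x) x 262 (y) x 6 mm carrying a tunnel (blue walls, clear roof), inside 44 wide, outside 56 wide, top 66 mm above the bench. Ejects along its +y, roughly to the robot's left (yaw up to 0.2 rad). Origin: on the bench under the tunnel's mouth; tunnel y -82 to 0 mm, open plate y 0 to 82 mm.
- plunger (a joint): Travel of the feeder's plunger along the feeder's +y, m: 0 at rest, 0.070 fully in at its stop. Sprung: 3 N to start, about 7 N fully in; it returns by itself within 2 s when let go. Fully in, it leaves the foot on the open plate, its centre about 37 mm in front of the tunnel's mouth, rear face about 12 mm clear of it.
- plunger_knob (a point): Centre of the outer (rear) face of the plunger's red round knob, the face to push: 36 mm across, 14 mm thick, axis level along the feeder's y, 30 mm above the bench, on a 12 mm rod. At rest it lies 204 mm behind the tunnel's mouth (feeder y = -0.204), fully in 134 mm. Axes as the feeder's.
- foot: The cabinet foot: a dark wooden block 40 mm (its x) by 50 mm (its y) by 48 mm high with a 3 mm black rubber glide, 26 mm across, on top; 65 to 125 g. Origin: centre of its underside. It starts upright in the tunnel on the 6 mm base plate, its 50 mm length along the feeder's y, centre 29 to 32 mm behind the mouth.
- plinth: Light wooden plinth board fixed on the bench, 130 (x) x 110 (y) x 28 mm, with the EMPTY rectangular pocket in the middle of its top. Origin: centre of its underside on the bench. Turned by up to 0.4 rad either way.
- pocket (a point): Centre of the mouth of the empty pocket, level with the board's top (28 mm above the bench), axes as the board's. The pocket is 44 mm along x and 54 mm along y, 14 mm deep: the foot's 50 mm length goes along the pocket's y, either way round.
- plinth_done: The second, like plinth board, fixed, whose pocket already holds a dark foot (its top 65 mm above the bench). Not the target; the two boards may be either way round on the bench. Origin: centre of its underside.
- offcuts: Rack of upright plywood and board offcuts fixed between the feeder and the plinth boards: 270 mm along its x, 50 mm along its y, 115 mm high. Origin: centre of its underside.
- glue: Glue bottle, white with an orange cap, 56 mm across, 160 mm tall, standing beyond the plinth boards. Leave alone. Origin: centre of its foot.
- tin: Blue and steel varnish tin, 104 mm across, 129 mm tall. Leave alone. Origin: centre of its foot.
- sander: Palm sander, black and yellow, 110 x 100 mm, 138 mm tall. Leave alone. Origin: centre of its sole.
- tape: Roll of masking tape lying flat, 96 mm across, 24 mm high. Leave alone. Origin: centre of its underside.
- screwdriver: Screwdriver lying on the bench near the robot. Leave alone. Origin: about its middle, on the bench.
- sandblock: Cork sanding block 60 x 85 x 28 mm. Leave alone. Origin: centre of its underside.
- tinlid: Flat black tin lid, 100 mm across, 6 mm thick. Leave alone. Origin: centre of its underside.
Mind the look-alikes: they are no part of the job. What is shaped like the plinth but yellow is not meant.

How it is judged:
On the way, in this order (a step that is already met when the one before it is completed fails the run):
1. the plunger is pushed fully in and the foot stands on the base plate in front of the tunnel (value of joint plunger above 0.064 m and y of foot in the frame of feeder above 0.025 m), for 0.1 s.
2. the foot, held in the gripper, is lifted above the top of the offcuts (height (world z) of foot above 0.115 m and contact force between foot and the fingers above 0.5 N), for 0.1 s.
At the end, for the whole second after the job is handed in: The gripper holds the foot at rest, upright within 0.10 rad, underside 3 to 20 mm above the plinth board, centre within 7 mm of the pocket's centre along each pocket axis, length within 0.12 rad of the pocket's length, not touching the board; plunger back out (under 10 mm) (x of foot in the frame of pocket between -0.007 and 0.007 m and y of foot in the frame of pocket between -0.007 and 0.007 m and z of foot in the frame of pocket between 0.003 and 0.02 m and angle between the y axis of foot and the y axis of pocket, either way round below 0.12 rad and angle between foot's own z axis and vertical below 0.1 rad and contact force between foot and the fingers above 0.5 N and contact force between foot and plinth below 0.1 N and linear speed of foot below 0.02 m/s and value of joint plunger below 0.01 m); the arm keeps its last pose, push and grip.
It fails at once if the foot touches the plinth board (contact force between foot and plinth above 0.3 N).
It fails at once if the rack of offcuts is bumped (more than 2 N) (contact force between offcuts and anything else above 2 N).
It fails at once if the foot is tipped by more than 0.6 rad (angle between foot's own z axis and vertical above 0.6 rad).
It fails at once if another thing on the bench is moved by more than 20 mm (distance of any of glue, tin, sander, tape, screwdriver, sandblock, tinlid from where it was at the start of the episode above 0.02 m).
It also fails if it takes over 64 s, if anything falls off the work surface, if the arm or the gripper's body presses on something with over 40 N, if the wrist force passes 120 N, or if a joint passes its speed limit or range.

## Robot

A 7-joint arm with a two-finger parallel gripper is mounted at the origin on the work surface. World frame = base frame: x ahead of the robot, y to its left, z up, the work surface at z = 0. Lengths are in m, angles in rad, forces in N, time in s.
With the tool pointing down it reaches from about 0.425 to 0.875 m from the base axis. Payload 9.9 kg.
Tool frame: the origin (TCP) lies at the very end of the fingers, on their centre line; the grasp point (between the pads) lies 19 mm behind it; z points along the fingers, y is the direction in which the jaws open and shut (so a half turn about z gives the same grasp; the last joint's range is limited). The gripper opens to 85 mm and grips with 20 to 120 N. Pads are 22 mm wide; open, the fingers measure 114 mm over their backs; the gripper's body (76 mm by 85 mm) begins 54 mm behind the grasp point. The pads swing forward as they close: fully open they stand 13 mm farther back than shut.
Start: joints at [-1.418, 0.576, 0.025, 1.437, -0.015, 1.129, -0.057], TCP at [0.158, 0.656, 0.231] pointing down, gripper open.
Joint ranges: [-2.76, 2.76], [-0.34, 2.15], [-1.52, 1.57], [0.19, 2.46], [-1.09, 4.23], [0.17, 1.99], [-2.82, 2.82]. Speed limits (rad/s): [2.22, 2.22, 3.01, 3.01, 3.14, 3.14, 3.14].

## Interface

Orientations are given as a rotation vector (axis times angle).
In Python, from plant import env, optics gives the robot as it stands.
- The arm moves only by the tool carry_out, never from a script. Its argument "plan" is a list of rows, each a list of 5 numbers: the opening, from -1 (shut) to 1 (fully open), so that 0 is half open, then the shift along the tool's x, y, z in m, then the turn about the tool's z in rad. A call has 1 to 10 rows; each row shifts and turns the commanded pose from where the row before left it, along the tool's axes as they then stand; what a row does not reach is not made up. A row lasts 1/8 s, in which the tool goes at most 62.5 mm and 10.7 degrees, less where a joint would pass 70% of its speed; a pose out of reach is approached as far as the arm can. A call with a gripper value outside its range is refused whole. The fingers move at their own pace and stop on an object; "force" is the grip in N (left out, the last holds). Time passes only in rows, so rows that do not move let the fingers close. It gives the time, the measured TCP pose, the force and the opening at its end, in the units of the state.
- env.observe(): the state, without advancing time (a new reading comes with each control period).
- optics.camera(name): name is "side" or "top" or "wrist"; returns a dict with "frame" (480x640x3 uint8, red, green, blue), "fx", "fy", "cx", "cy" (pixels), "extrinsics" (4x4, takes a point from world to camera coordinates); the wrist camera has in their place "hand_eye" (4x4, takes a point from camera to tool coordinates, whose origin is the TCP and whose axes are the flange's). Camera axes: x right, y down, z forward; pixel columns grow to the right and rows downward; lengths in m; the calibration is good to about 2 mm. A picture is of the moment at which its call begins: read the wrist's pose just before it. There is no depth.
- env.hand_in(): hands the job in, once; it reports no verdict.
The state is a dict: "t": time; "joint_positions": joint angles; "joint_velocities": joint speeds; "joint_torque": joint torques, N m; "position": TCP position; "tcp_rot": TCP orientation; "ft_force": force on the tool from outside, world axes, zero at the start; "moment": the same for the moment, N m; "finger_gap": opening from 0.0 (shut) to 1.0 (fully open).
Only numpy, scipy, OpenCV 4.12 (cv2) and the standard library are available. Lean on these libraries where they do the work, as an engineer would, in place of code of your own. Each camera call takes 0.05 s, during which the arm holds its last target.

## Working session

There is one attempt and no reset: what is moved stays moved. The work goes in short steps, Python scripts to look and compute and a tool call to move; the robot and the scene stay as the last step left them, time stands still between calls to the robot, and variables do not carry over. Pictures are saved under pics/ and viewed, and the job is handed in when it is done.

Besides the shell and the picture viewer there is one more tool, called after "Request:" as name(argument=value, ...) on one line, values as JSON. carry_out: Moves the arm, as the interface text tells. Its arguments: {"type":"object","properties":{"plan":{"type":"array"},"force":{"type":"number"}},"required":["plan"]}

```bash
mkdir -p pics; ls
python3 - <<'E'
from plant import env, optics
import cv2, numpy as np
print(env.observe())
for n in ["side","top","wrist"]:
    c=optics.camera(n)
    cv2.imwrite(f"pics/{n}0.png",c["frame"][:,:,::-1])
    print(n,c["fx"],c["fy"],c["cx"],c["cy"],np.round(c.get("extrinsics",c.get("hand_eye")),4).tolist())
E
```

```text
pics
{'t': 0.0, 'joint_positions': array([-1.41777524,  0.57655352,  0.02481999,  1.43796565, -0.01501272,
        1.12901362, -0.05649781]), 'joint_velocities': array([ 8.00886232e-04, -1.27935084e-03, -1.78563650e-05, -8.34656775e-05,
       -1.72694731e-04,  1.94014861e-03,  1.19694256e-03]), 'joint_torque': array([-2.79126652e-04, -7.65765095e+01,  2.24986777e+00, -2.85960245e+01,
        1.51649531e-02,  1.29262000e-02,  1.05428251e-05]), 'position': array([0.15822844, 0.65568818, 0.2304074 ]), 'tcp_rot': array([-3.71034013e-01, -3.11946408e+00,  2.74974975e-03]), 'ft_force': array([ 0.03946023,  0.53757731, -1.06818017]), 'moment': array([ 0.0122002 ,  0.00531438, -0.03052718]), 'finger_gap': 1.001752290711342}
side 565.878892677918 565.878892677918 320.62088154366995 244.50383737829162 [[-0.984, -0.1777, -0.0126, 0.5604], [-0.0999, 0.6091, -0.7867, 0.0744], [0.1475, -0.7729, -0.6171, 1.2112], [0.0, 0.0, 0.0, 1.0]]
top 547.0912618281793 547.0912618281793 316.3607862628309 244.42346864829716 [[0.0237, -0.9996, -0.0183, 0.035], [-0.9829, -0.0199, -0.1833, 0.5573], [0.1828, 0.0223, -0.9829, 1.4699], [0.0, 0.0, 0.0, 1.0]]
wrist 422.82187096050944 422.82187096050944 315.16681196974764 243.03729359392585 [[0.0001, -0.9614, -0.2751, 0.0691], [1.0, 0.0004, -0.0009, 0.0001], [0.001, -0.2751, 0.9614, -0.1423], [0.0, 0.0, 0.0, 1.0]]
```

View pics/top0.png

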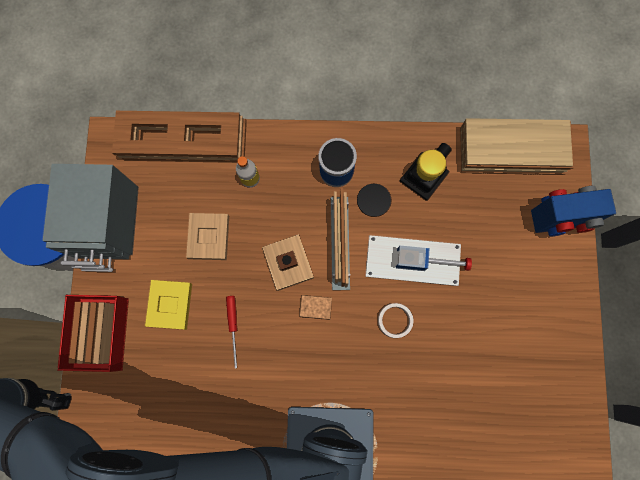

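View pics/side0.png

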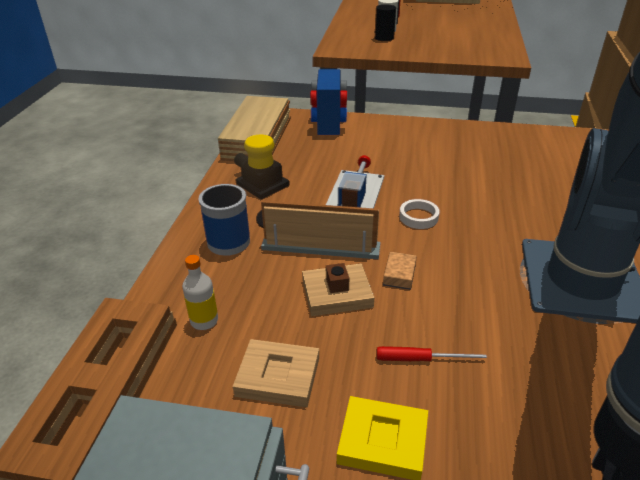

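View pics/wrist0.png

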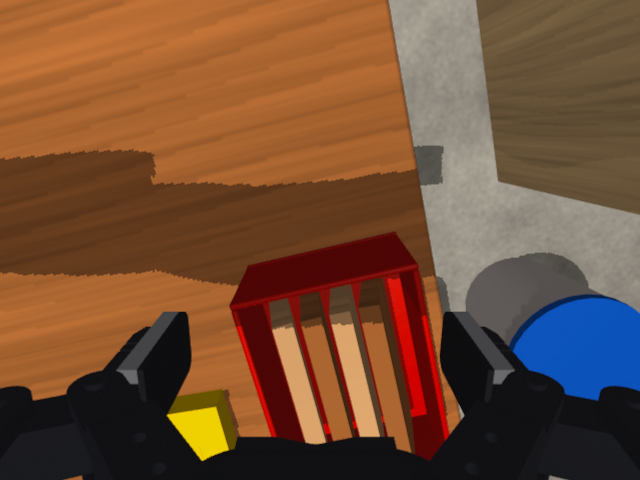

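The top view shows the feeder plate around (413,260), with the knob at (468,264), the rack at (341,240), the filled board at (288,262), and the empty pocket at (207,236). The yellow decoy is at (168,304). Next I'll zoom in and measure.

```bash
cat > h.py <<'E'
import numpy as np, cv2
from plant import env, optics
from scipy.spatial.transform import Rotation as R
def ray(c,uv):
    d=np.array([(uv[0]-c["cx"])/c["fx"],(uv[1]-c["cy"])/c["fy"],1.])
    if "extrinsics" in c:
        E=np.array(c["extrinsics"]); Rm=E[:3,:3]; o=-Rm.T@E[:3,3]; return o,Rm.T@d
    T=c["T"]; return T[:3,3],T[:3,:3]@d
def plane(c,uv,z):
    o,d=ray(c,uv); return o+d*(z-o[2])/d[2]
def proj(c,p):
    if "extrinsics" in c: E=np.array(c["extrinsics"])
    else: E=np.linalg.inv(c["T"])
    q=E[:3,:3]@np.asarray(p)+E[:3,3]; return q[:2]/q[2]*[c["fx"],c["fy"]]+[c["cx"],c["cy"]]
def cam(n,save=None):
    s=env.observe(); c=dict(optics.camera(n))
    if n=="wrist":
        W=np.eye(4);W[:3,:3]=R.from_rotvec(s["tcp_rot"]).as_matrix();W[:3,3]=s["position"]
        c["T"]=W@np.array(c["hand_eye"])
    c["bgr"]=c["frame"][:,:,::-1].copy(); c["hsv"]=cv2.cvtColor(c["bgr"],cv2.COLOR_BGR2HSV)
    if save: cv2.imwrite(f"pics/{save}.png",c["bgr"])
    return c
def blobs(mask,amin=20):
    cs,_=cv2.findContours(mask.astype(np.uint8),cv2.RETR_EXTERNAL,cv2.CHAIN_APPROX_NONE)
    return [k for k in cs if cv2.contourArea(k)>=amin]
E
python3 - <<'E'
from h import *
c=cam("top"); 
crop=c["bgr"][215:305,340:490]; cv2.imwrite("pics/topfeed.png",cv2.resize(crop,None,fx=5,fy=5,interpolation=cv2.INTER_CUBIC))
crop=c["bgr"][200:275,170:245]; cv2.imwrite("pics/toppl.png",cv2.resize(crop,None,fx=8,fy=8,interpolation=cv2.INTER_CUBIC)[:600])
h=c["hsv"]
m=(h[...,1]<40)&(h[...,2]>170)
for k in blobs(m,500):
    r=cv2.minAreaRect(k); print("white",r)
    b=cv2.boxPoints(r)
    P=[plane(c,p,0.006) for p in b]; print(np.round(P,4).tolist())
m=((h[...,0]<8)|(h[...,0]>172))&(h[...,1]>170)&(h[...,2]>90)
m[:, :440]=0; m[:,490:]=0
for k in blobs(m,10): print("red",cv2.boundingRect(k), k.reshape(-1,2).mean(0), plane(c,k.reshape(-1,2).mean(0),0.03))
E
```

```text
white ((395.5, 320.5), (33.0, 33.0), 90.0)
[[0.3986, -0.1314, 0.006], [0.4007, -0.2236, 0.006], [0.3095, -0.2229, 0.006], [0.3074, -0.1317, 0.006]]
white ((413.554443359375, 259.9554443359375), (93.2349853515625, 41.39354705810547), 5.710593223571777)
[[0.4771, -0.0919, 0.006], [0.5964, -0.1029, 0.006], [0.5746, -0.3672, 0.006], [0.4564, -0.3528, 0.006]]
red (466, 258, 6, 13) [468.75       263.53571429] [ 0.5148944  -0.37866836  0.03      ]
```

View pics/topfeed.png

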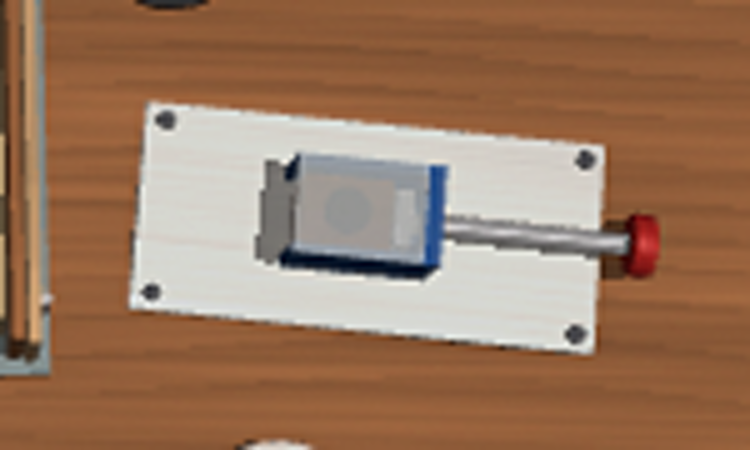

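View pics/toppl.png

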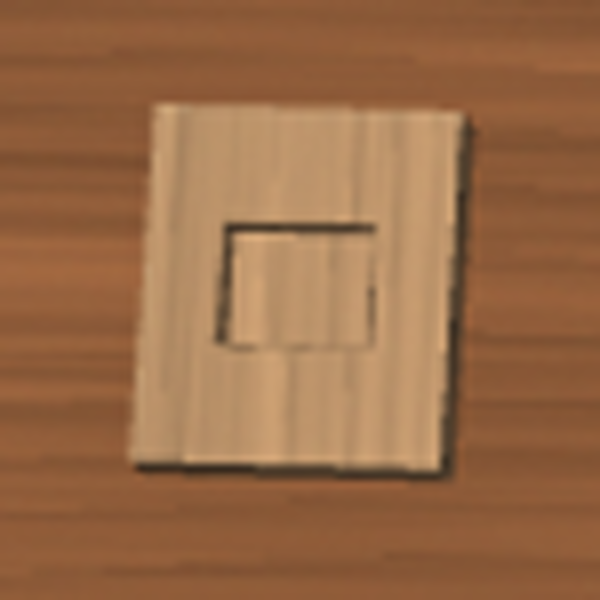

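```bash
cat >> h.py <<'E'
def boardpx(c,box):
    h=c["hsv"]; x0,y0,x1,y1=box
    return h[y0:y1,x0:x1]
def fmt(target,yawdeg_turn,n,g):
    """rows from the present pose to a world target; turn about tool z spread evenly"""
    s=env.observe(); M=R.from_rotvec(s["tcp_rot"]).as_matrix(); p=s["position"]; d=(np.asarray(target)-p)/n
    for i in range(n):
        Mi=M@R.from_rotvec([0,0,yawdeg_turn/n*i]).as_matrix()
        print([g]+np.round(Mi.T@d,4).tolist()+[round(yawdeg_turn/n,3)])
E
python3 - <<'E'
from h import *
c=cam("top"); h=c["hsv"]
print(h[205:262:8,180:236:5].tolist()[3])
m=(h[...,2]>155)&(h[...,0]>8)&(h[...,0]<22)&(h[...,1]<130)
m[:,:180]=0;m[:,235:]=0;m[:205]=0;m[265:]=0
for k in blobs(m,300):
    r=cv2.minAreaRect(k);print(r);P=np.array([plane(c,p,0.028) for p in cv2.boxPoints(r)]);print(np.round(P,4).tolist(),P.mean(0))
    print([np.linalg.norm(P[i]-P[(i+1)%4]) for i in range(2)])
c2=cam("side")
O=np.array([0.530,-0.180,0]);a=-0.081;ey=np.array([-np.sin(a),np.cos(a),0]);ex=np.array([np.cos(a),np.sin(a),0]);ez=np.array([0,0,1])
img=c2["bgr"].copy()
for p in [O-0.204*ey+.03*ez,O+.082*ey+.06*ex+.006*ez,O+.082*ey-.06*ex+.006*ez,O+.028*ex+.066*ez,O-.028*ex+.066*ez]:
    cv2.circle(img,tuple(np.round(proj(c2,p)).astype(int)),1,(0,255,0),-1)
cv2.imwrite("pics/sf.png",cv2.resize(img[140:230,300:400],None,fx=6,fy=6))
E
```

```text
[[12, 152, 146], [12, 153, 143], [15, 110, 192], [15, 113, 188], [15, 110, 201], [15, 113, 191], [15, 114, 168], [15, 111, 166], [15, 112, 189], [15, 112, 192], [12, 157, 138], [12, 154, 136]]
((206.41400146484375, 235.41903686523438), (38.626094818115234, 45.55277633666992), 3.468228816986084)
[[0.5173, 0.416, 0.028], [0.6495, 0.417, 0.028], [0.6448, 0.3056, 0.028], [0.5129, 0.3063, 0.028]] [0.58111182 0.36123266 0.028     ]
[np.float64(0.13221774007977985), np.float64(0.11148802433969848)]
```

View pics/sf.png

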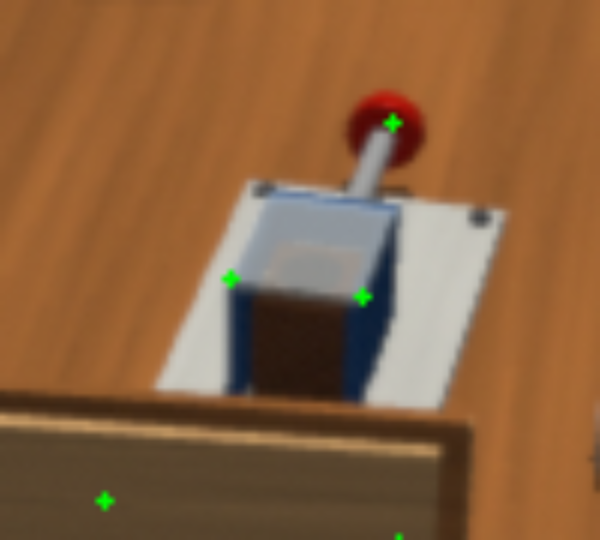

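Run:
```python
from h import *
c=cam("top")
for uv in [(137,190),(133,258),(110,250)]:
    for z in (0.,.2): print(uv,z,np.round(plane(c,uv,z),3))
print(np.round(plane(c,(341,190),.115),3),np.round(plane(c,(341,290),.115),3))
fmt([0.58,0.30,0.27],1.335,10,1)
```

```text
(137, 190) 0.0 [0.719 0.581 0.   ]
(137, 190) 0.2 [0.662 0.508 0.2  ]
(133, 258) 0.0 [0.516 0.576 0.   ]
(133, 258) 0.2 [0.485 0.503 0.2  ]
(110, 250) 0.0 [ 0.538  0.645 -0.   ]
(110, 250) 0.2 [0.504 0.563 0.2  ]
[ 0.696 -0.018  0.115] [ 0.425 -0.022  0.115]
[1, -0.0493, -0.0247, -0.0039, 0.134]
[1, -0.0522, -0.0179, -0.0039, 0.134]
[1, -0.0541, -0.0108, -0.0039, 0.134]
[1, -0.0551, -0.0035, -0.0039, 0.134]
[1, -0.0551, 0.0038, -0.0039, 0.134]
[1, -0.0541, 0.0111, -0.0039, 0.134]
[1, -0.0521, 0.0182, -0.0039, 0.134]
[1, -0.0492, 0.025, -0.0039, 0.134]
[1, -0.0454, 0.0313, -0.0039, 0.134]
[1, -0.0409, 0.0371, -0.0039, 0.134]
```

Request:
carry_out(plan=[[1, -0.049, -0.025, -0.004, 0.134], [1, -0.052, -0.018, -0.004, 0.134], [1, -0.054, -0.011, -0.004, 0.134], [1, -0.055, -0.004, -0.004, 0.134], [1, -0.055, 0.004, -0.004, 0.134], [1, -0.054, 0.011, -0.004, 0.134], [1, -0.052, 0.018, -0.004, 0.134], [1, -0.049, 0.025, -0.004, 0.134], [1, -0.045, 0.031, -0.004, 0.134], [1, -0.041, 0.037, -0.004, 0.134]])

```text
t: 1.6
position: [0.5783, 0.298, 0.2716]
tcp_rot: [-2.232, -2.21, -0.001]
ft_force: [0.7, 1.5, 0.3]
finger_gap: 1.002
```

Request:
carry_out(plan=[[1, 0, 0, 0, 0], [1, 0, 0, 0, 0]])

```text
t: 1.85
position: [0.5768, 0.2995, 0.271]
tcp_rot: [-2.226, -2.215, 0.0]
ft_force: [-0.8, 0.7, -0.3]
finger_gap: 1.001
```

Run:
```python
from h import *
c=cam("wrist","w1"); s=env.observe(); print(s["t"],s["position"],s["tcp_rot"],s["joint_velocities"].max(),s["joint_positions"])
```

```text
1.9 [0.57624357 0.30028421 0.27100226] [-2.22460146e+00 -2.21660199e+00  4.32713581e-04] 0.0014550511100650703 [-0.79875162  0.54015368  0.42350202  1.45902962 -0.23054518  1.19226629
 -0.34678112]
```

View pics/w1.png

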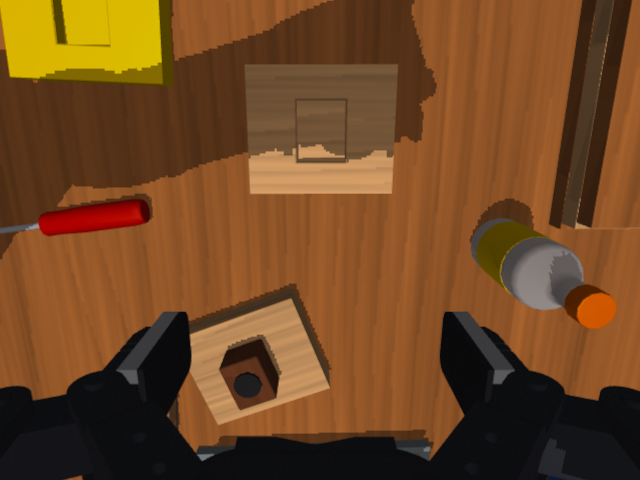

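The wrist view shows the empty board with corners near (245,64), (398,64), (392,193) and (250,193), and its pocket at about (296–347, 98–162).

Run:
```python
from h import *
c=cam("wrist")
h=c["hsv"]
m=(h[...,1]<135); m[:55]=0;m[205:]=0;m[:,:225]=0;m[:,415:]=0
k=max(blobs(m,100),key=cv2.contourArea); k=cv2.convexHull(k)
q=cv2.approxPolyDP(k,8,True).reshape(-1,2); print(q)
P=np.array([plane(c,p,.028) for p in q]);print(np.round(P,4).tolist(),P.mean(0))
for i in range(len(P)):
    d=P[(i+1)%len(P)]-P[i]; print(np.linalg.norm(d),np.arctan2(d[1],d[0]))
Q=np.array([plane(c,p,.028) for p in [(295.5,98.5),(347,98.5),(347,162),(296,162)]]);print(np.round(Q,4).tolist(),Q.mean(0))
cv2.imwrite("pics/w1c.png",cv2.resize(c["bgr"][50:210,230:410],None,fx=4,fy=4))
```

```text
[[397  66]
 [391 193]
 [251 193]
 [246  66]]
[[0.6463, 0.4151, 0.028], [0.6462, 0.307, 0.028], [0.5178, 0.3074, 0.028], [0.5185, 0.4156, 0.028]] [0.58216511 0.36128564 0.028     ]
0.10812949247295492 -1.5717641943520222
0.1283688591954721 3.1383907433304166
0.1081865724686055 1.564623749700462
0.12780592035658567 -0.0036469011183569663
[[0.5599, 0.3894, 0.028], [0.6044, 0.3892, 0.028], [0.6053, 0.3352, 0.028], [0.5595, 0.3353, 0.028]] [0.58230053 0.36226924 0.028     ]
```

View pics/w1c.png

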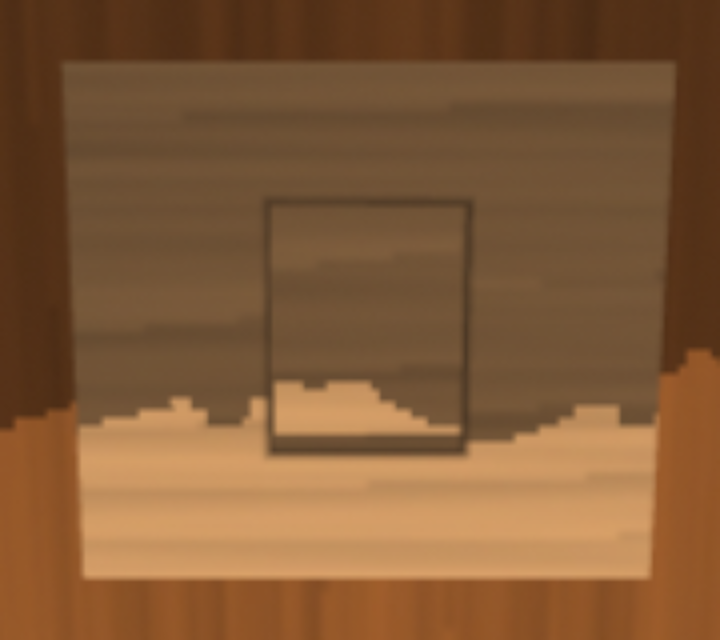

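Run:
```python
from h import *
s=env.observe(); M=R.from_rotvec(s["tcp_rot"]).as_matrix(); ya=np.arctan2(M[1,1],M[0,1]); print("tool y yaw",ya, M[:,2])
fmt([0.52,-0.28,0.27],ya+0.081,10,-1)
```

```text
tool y yaw -0.0031318416207830337 [-9.76091579e-04  6.76480070e-04 -9.99999295e-01]
[-1, -0.0581, -0.0054, 0.0001, np.float64(0.008)]
[-1, -0.0581, -0.005, 0.0001, np.float64(0.008)]
[-1, -0.0581, -0.0045, 0.0001, np.float64(0.008)]
[-1, -0.0582, -0.0041, 0.0001, np.float64(0.008)]
[-1, -0.0582, -0.0036, 0.0001, np.float64(0.008)]
[-1, -0.0582, -0.0032, 0.0001, np.float64(0.008)]
[-1, -0.0583, -0.0027, 0.0001, np.float64(0.008)]
[-1, -0.0583, -0.0023, 0.0001, np.float64(0.008)]
[-1, -0.0583, -0.0018, 0.0001, np.float64(0.008)]
[-1, -0.0583, -0.0013, 0.0001, np.float64(0.008)]
```

Request:
carry_out(plan=[[-1, -0.058, -0.005, 0, 0.008], [-1, -0.058, -0.005, 0, 0.008], [-1, -0.058, -0.004, 0, 0.008], [-1, -0.058, -0.004, 0, 0.008], [-1, -0.058, -0.004, 0, 0.008], [-1, -0.058, -0.003, 0, 0.008], [-1, -0.058, -0.003, 0, 0.008], [-1, -0.058, -0.002, 0, 0.008], [-1, -0.058, -0.002, 0, 0.008], [-1, -0.058, -0.001, 0, 0.008]])

```text
t: 3.2
position: [0.5202, -0.2793, 0.2715]
tcp_rot: [2.311, 2.128, 0.002]
ft_force: [2.1, -0.2, 0.3]
finger_gap: 0.004
```

Request:
carry_out(plan=[[-1, 0, 0, 0, 0], [-1, 0, 0, 0, 0], [-1, 0, 0, 0, 0]])

```text
t: 3.58
position: [0.5207, -0.2768, 0.2712]
tcp_rot: [-2.311, -2.128, -0.001]
ft_force: [-0.5, 0.1, 0.1]
finger_gap: -0.006
```

Run:
```python
from h import *
c=cam("wrist","w2"); s=env.observe(); print(s["t"],s["position"],s["tcp_rot"],s["joint_positions"],s["ft_force"])
```

```text
3.625 [ 0.5206637  -0.27711094  0.27129775] [-2.31098503e+00 -2.12743229e+00 -1.13644893e-03] [ 0.07701945  0.45719203  0.51926563  1.62313813 -0.24591319  1.12702414
  0.57566407] [-0.16953468  0.9983393  -0.03105029]
```

View pics/w2.png

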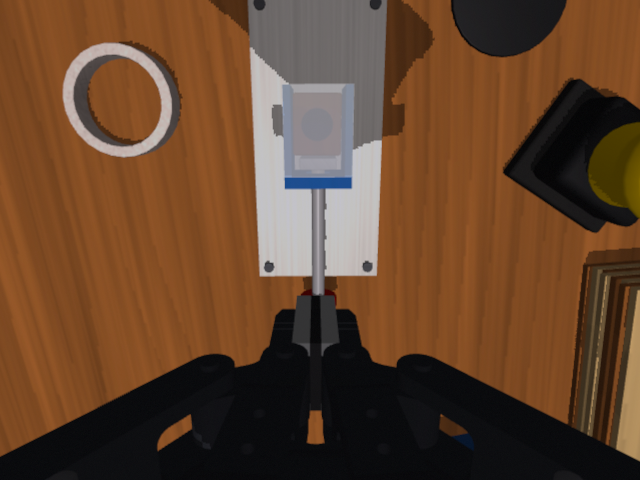

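The feeder lies nearly straight in view, with the rod at column ≈319 and the plate's rear edge at row 276 from column 260 to 378.

Run:
```python
from h import *
c=cam("wrist")
for uv,z in [((319,193),.036),((318.5,290),.036),((260,276),.006),((378,276),.006),((249.5,30),.006),((386.5,30),.006),((282.5,83.5),.066),((354,83.5),.066)]: print(uv,np.round(plane(c,uv,z),4))
O=np.array([0.530,-0.180,0]);a=-0.081;ey=np.array([-np.sin(a),np.cos(a),0]);ex=np.array([np.cos(a),np.sin(a),0])
for f in (0,-.180,-.204): print(f,O+f*ey)
```

```text
(319, 193) [ 0.5255 -0.2692  0.036 ]
(318.5, 290) [ 0.5175 -0.3625  0.036 ]
(260, 276) [ 0.4582 -0.3545  0.006 ]
(378, 276) [ 0.5788 -0.3644  0.006 ]
(249.5, 30) [ 0.4761 -0.1258  0.006 ]
(386.5, 30) [ 0.5958 -0.1357  0.006 ]
(282.5, 83.5) [ 0.5043 -0.1772  0.066 ]
(354, 83.5) [ 0.5593 -0.1818  0.066 ]
0 [ 0.53 -0.18  0.  ]
-0.18 [ 0.51543594 -0.35940983  0.        ]
-0.204 [ 0.51349406 -0.38333114  0.        ]
```

Run:
```python
from h import *
fmt([0.511,-0.43,0.27],0,3,-1)
```

```text
[-1, -0.0509, 0.0011, 0.0004, 0.0]
[-1, -0.0509, 0.0011, 0.0004, 0.0]
[-1, -0.0509, 0.0011, 0.0004, 0.0]
```

Request:
carry_out(plan=[[-1, -0.051, 0.001, 0, 0], [-1, -0.051, 0.001, 0, 0], [-1, -0.051, 0.001, 0, 0], [-1, 0, 0, 0.055, 0], [-1, 0, 0, 0.055, 0], [-1, 0, 0, 0.055, 0], [-1, 0, 0, 0.05, 0], [-1, 0, 0, 0.037, 0], [-1, 0, 0, 0, 0], [-1, 0, 0, 0, 0]])

```text
t: 4.92
position: [0.5107, -0.4323, 0.0209]
tcp_rot: [2.313, 2.123, 0.0]
ft_force: [0.8, -0.3, 0.6]
finger_gap: 0.001
```

Run:
```python
from h import *
c=cam("wrist","w3"); s=env.observe(); print(s["t"],s["position"],s["tcp_rot"],s["joint_positions"],s["ft_force"])
```

```text
4.975 [ 0.51084539 -0.43261277  0.02139469] [2.31219551e+00 2.12245327e+00 4.67794775e-04] [ 0.41533163  0.82525266  0.38109363  1.66716103 -0.42262692  0.7287307
  0.91807209] [ 0.53535764 -0.13618679  0.51157723]
```

View pics/w3.png

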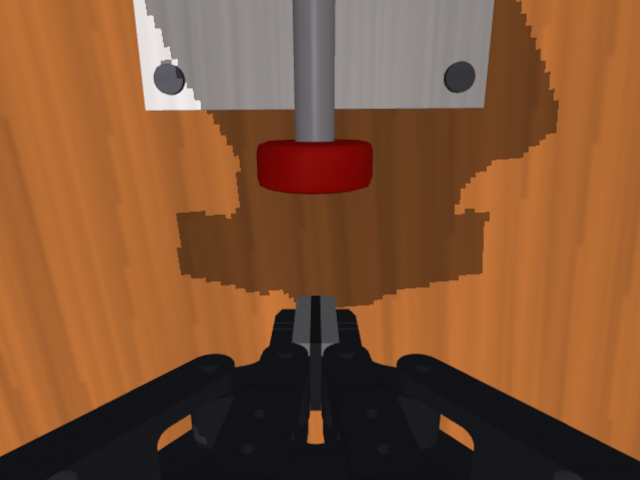

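The knob is centred ahead of the closed fingers, so I'll push.

Request:
carry_out(plan=[[-1, 0.02, 0, 0, 0], [-1, 0.012, 0, 0, 0], [-1, 0.01, 0, 0, 0], [-1, 0.01, 0, 0, 0], [-1, 0.01, 0, 0, 0], [-1, 0.01, 0, 0, 0], [-1, 0.01, 0, 0, 0], [-1, 0.01, 0, 0, 0], [-1, 0.008, 0, 0, 0], [-1, 0, 0, 0, 0]])

```text
t: 6.22
position: [0.5184, -0.3335, 0.02]
tcp_rot: [2.314, 2.121, -0.002]
ft_force: [0.4, -7.6, 1.6]
finger_gap: -0.002
```

Run:
```python
from h import *
c=cam("wrist","w4"); s=env.observe(); print(s["t"],s["position"],s["ft_force"])
c=cam("top"); cv2.imwrite("pics/t4.png",cv2.resize(c["bgr"][215:305,340:490],None,fx=5,fy=5))
```

```text
6.275 [ 0.51839813 -0.33383557  0.01998469] [ 0.49545238 -5.87565803  1.29909013]
```

View pics/w4.png

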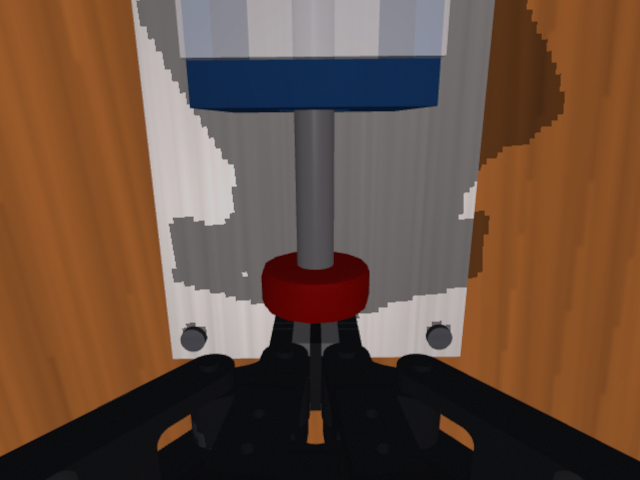

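View pics/t4.png

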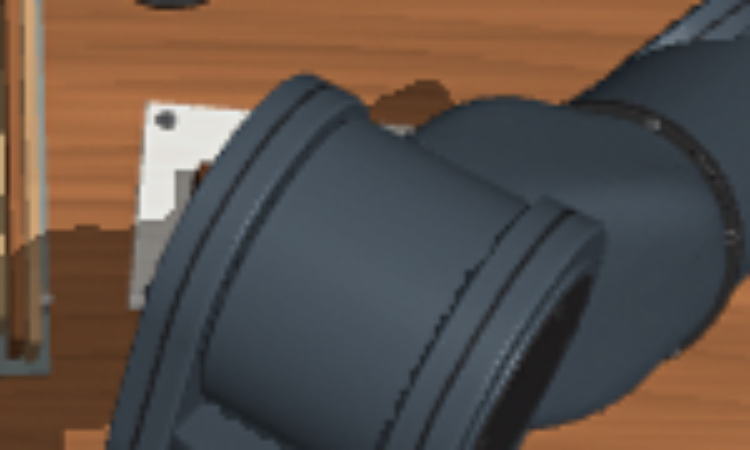

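Request:
carry_out(plan=[[-1, 0.003, 0, 0, 0], [-1, 0.003, 0, 0, 0], [-1, 0.003, 0, 0, 0], [-1, 0, 0, 0, 0]])

```text
t: 6.82
position: [0.5191, -0.3253, 0.02]
tcp_rot: [2.314, 2.12, -0.002]
ft_force: [0.3, -6.4, 1.6]
finger_gap: -0.0
```

Request:
carry_out(plan=[[-1, 0.003, 0, 0, 0], [-1, 0.002, 0, 0, 0], [-1, 0, 0, 0, 0]])

```text
t: 7.2
position: [0.5192, -0.3232, 0.0201]
tcp_rot: [2.313, 2.116, -0.006]
ft_force: [-0.1, -14.9, -2.6]
finger_gap: 0.001
```

The reaction jumped to 15 N with the motion blocked, so the plunger is at its stop. I'll hold briefly, then let it come back.

Request:
carry_out(plan=[[-1, 0.001, 0, 0, 0], [-1, 0, 0, 0, 0], [-1, 0, 0, 0, 0]])

```text
t: 7.58
position: [0.5192, -0.3232, 0.0201]
tcp_rot: [2.313, 2.114, -0.007]
ft_force: [-1.0, -16.9, -3.6]
finger_gap: 0.005
```

Run:
```python
from h import *
s=env.observe(); print(s["position"],s["ft_force"])
c=cam("wrist","w5");c=cam("side"); cv2.imwrite("pics/s5.png",cv2.resize(c["bgr"][110:250,280:430],None,fx=4,fy=4))
```

```text
[ 0.51922541 -0.32319239  0.02013836] [ -0.97715812 -16.9395713   -3.58313014]
```

View pics/s5.png

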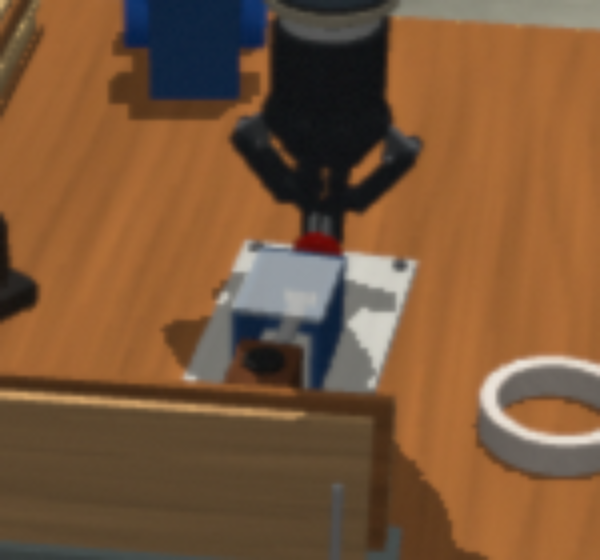

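The foot now stands out in front of the tunnel with the knob fully in. Backing off and rising.

Request:
carry_out(plan=[[-1, -0.02, 0, 0, 0], [-1, -0.03, 0, 0, 0], [-1, -0.035, 0, 0, 0], [-1, -0.03, 0, 0, 0], [-1, 0, 0, -0.04, 0], [-1, 0, 0, -0.055, 0], [-1, 0, 0, -0.055, 0], [-1, 0, 0, -0.055, 0], [1, 0.055, 0, -0.04, 0], [1, 0.055, 0, 0, 0]])

```text
t: 8.93
position: [0.5194, -0.3266, 0.264]
tcp_rot: [2.313, 2.119, 0.003]
ft_force: [1.1, 0.2, -0.4]
finger_gap: 0.418
```

Request:
carry_out(plan=[[1, 0.055, 0, 0, 0], [1, 0.055, 0, 0, 0], [1, 0, 0, 0, 0], [1, 0, 0, 0, 0]])

```text
t: 9.43
position: [0.528, -0.2171, 0.2611]
tcp_rot: [-2.314, -2.124, 0.0]
ft_force: [0.2, -0.7, -0.3]
finger_gap: 1.0
```

Run:
```python
from h import *
c=cam("wrist","w6"); s=env.observe(); print(s["t"],s["position"],s["ft_force"],s["finger_gap"],s["joint_positions"])
```

```text
9.475 [ 0.52781467 -0.21800048  0.26114823] [-0.30331202  0.77911619  0.26396898] 1.000540562710776 [-0.04284136  0.43810107  0.5341068   1.68710666 -0.24625552  1.08395532
  0.478862  ]
```

View pics/w6.png

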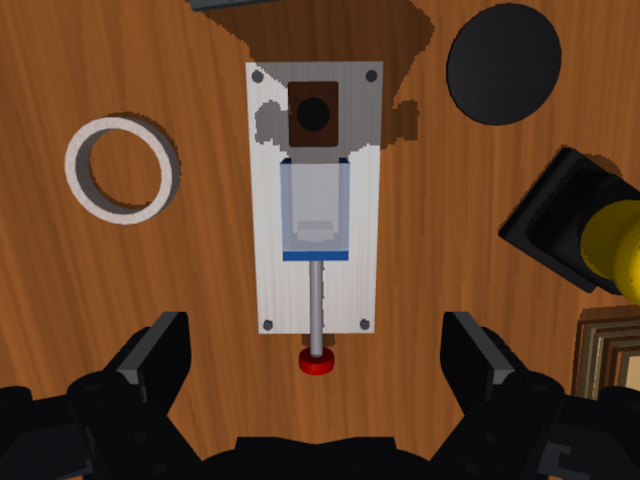

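The plunger is back out, with its knob at (316,361). The foot is on the open plate, top face at about (288–338, 82–147) and glide at (313,114).

Run:
```python
from h import *
c=cam("wrist"); h=c["hsv"]
m=(h[...,1]>110)&(h[...,2]<110)|(h[...,2]<45); m[:75]=0;m[155:]=0;m[:,:280]=0;m[:,345:]=0
k=max(blobs(m,200),key=cv2.contourArea); r=cv2.minAreaRect(k); print(r,cv2.boundingRect(k))
P=np.array([plane(c,p,.054) for p in cv2.boxPoints(r)]); print(np.round(P,4).tolist(),P.mean(0))
for i in range(2):
    d=P[i+1]-P[i]; print(np.linalg.norm(d),np.arctan2(d[1],d[0]))
m=(h[...,2]<45);m[:95]=0;m[135:]=0;m[:,:295]=0;m[:,332:]=0
for k in blobs(m,50): (u,r)=cv2.minEnclosingCircle(k); print(u,r,plane(c,u,.057))
cv2.imwrite("pics/w6c.png",cv2.resize(c["bgr"][70:160,260:370],None,fx=6,fy=6))
```

```text
((312.5, 112.0), (64.0, 49.0), 90.0) (288, 80, 50, 65)
[[0.5162, -0.116, 0.054], [0.554, -0.1193, 0.054], [0.5505, -0.1674, 0.054], [0.5112, -0.164, 0.054]] [ 0.53299198 -0.14168593  0.054     ]
0.03792544581420579 -0.08697253251428937
0.04829433883625514 -1.6434197585312302
(307.5938415527344, 113.60090637207031) 22.463376998901367 [ 0.5291146  -0.14212605  0.057     ]
```

View pics/w6c.png

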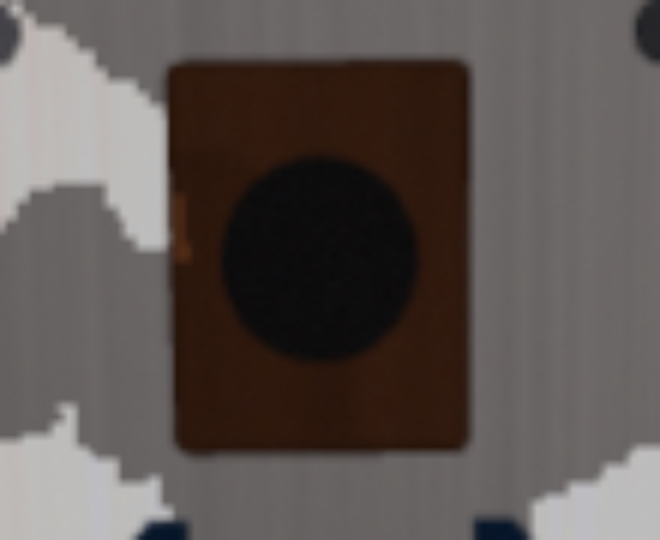

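Run:
```python
from h import *
s=env.observe(); M=R.from_rotvec(s["tcp_rot"]).as_matrix(); print(np.arctan2(M[1,1],M[0,1]),M[:,2])
fmt([0.5335,-0.1425,0.261],0,2,1)
```

```text
-0.08796930292414631 [-2.64153483e-04 -5.38074095e-04 -9.99999820e-01]
[1, 0.0381, -0.0005, 0.0, 0.0]
[1, 0.0381, -0.0005, 0.0, 0.0]
```

Request:
carry_out(plan=[[1, 0.038, -0.0005, 0, 0], [1, 0.038, -0.0005, 0, -0.003], [1, 0, 0, 0.055, 0], [1, 0, 0, 0.055, 0], [1, 0, 0, 0.04, 0], [1, 0, 0, 0, 0], [1, 0, 0, 0, 0], [1, 0, 0, 0, 0]])

```text
t: 10.52
position: [0.5348, -0.1421, 0.1129]
tcp_rot: [2.311, 2.125, 0.003]
ft_force: [0.4, 0.0, -0.1]
finger_gap: 1.0
```

Run:
```python
from h import *
c=cam("wrist","w7"); s=env.observe(); print(s["t"],s["position"],s["ft_force"],s["finger_gap"])
```

```text
10.575 [ 0.53472693 -0.14180926  0.11271116] [-0.2617981   0.51179521  0.43184492] 1.0005194080942432
```

View pics/w7.png

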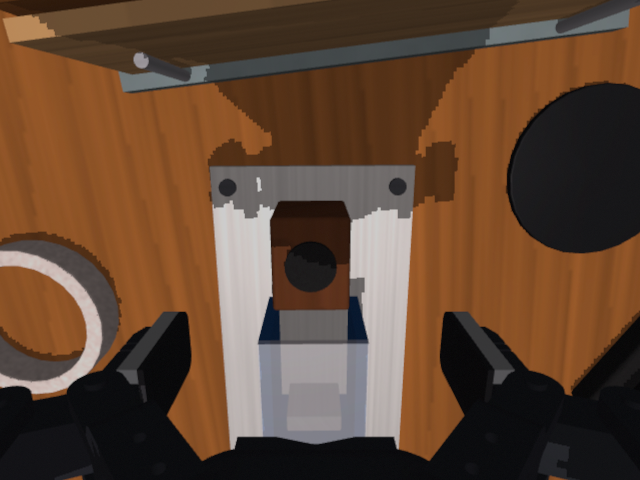

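Run:
```python
from h import *
c=cam("wrist")
print(plane(c,(310.8,266.5),.057), plane(c,(271,309),.054),plane(c,(350,309),.054))
s=env.observe(); print(s["position"])
fmt([0.5335,-0.1425,0.018],0,2,1)
```

```text
[ 0.53354168 -0.14085091  0.057     ] [ 0.51089817 -0.16334605  0.054     ] [ 0.55166331 -0.16678736  0.054     ]
[ 0.53451522 -0.14160275  0.11243794]
[1, -0.0005, -0.0006, 0.0472, 0.0]
[1, -0.0005, -0.0006, 0.0472, 0.0]
```

Request:
carry_out(plan=[[1, 0, -0.001, 0.035, 0], [1, 0, 0, 0.03, 0], [1, 0, 0, 0.02, 0], [1, 0, 0, 0.01, 0], [1, 0, 0, 0, 0], [1, 0, 0, 0, 0]])

```text
t: 11.38
position: [0.5334, -0.1415, 0.017]
tcp_rot: [2.311, 2.127, 0.001]
ft_force: [-0.1, 0.3, 0.2]
finger_gap: 1.001
```

Request:
carry_out(plan=[[-1, 0, 0, 0, 0], [-1, 0, 0, 0, 0], [-1, 0, 0, 0, 0], [-1, 0, 0, 0, 0], [-1, 0, 0, 0, 0], [-1, 0, 0, 0, 0], [-1, 0, 0, 0, 0]], force=40)

```text
t: 12.25
position: [0.533, -0.1413, 0.0165]
tcp_rot: [2.311, 2.127, 0.001]
ft_force: [-1.1, 0.9, 5.9]
finger_gap: 0.466
```

Run:
```python
from h import *
c=cam("wrist","w8"); s=env.observe(); print(s["t"],s["position"],s["ft_force"],s["finger_gap"])
```

```text
12.3 [ 0.5330138  -0.14128382  0.01646524] [-1.24797465  0.1095722   6.05780726] 0.4591917059423692
```

View pics/w8.png

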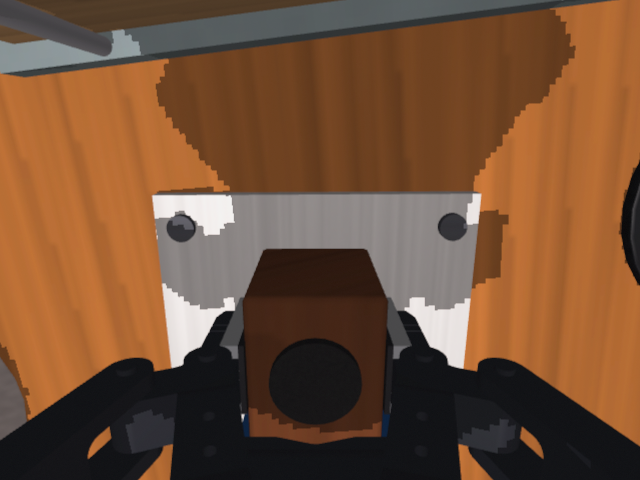

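The fingers are closed on the foot, with a gap of about 39 mm. I'll lift in stages.

Request:
carry_out(plan=[[-1, 0, 0, -0.01, 0], [-1, 0, 0, -0.025, 0], [-1, 0, 0, -0.04, 0], [-1, 0, 0, -0.05, 0], [-1, 0, 0, -0.04, 0], [-1, 0, 0, -0.015, 0], [-1, 0, 0, 0, 0], [-1, 0, 0, 0, 0]])

```text
t: 13.3
position: [0.532, -0.1408, 0.1947]
tcp_rot: [-2.31, -2.126, 0.002]
ft_force: [0.1, -0.3, -1.6]
finger_gap: 0.463
```

Run:
```python
from h import *
c=cam("wrist","w9"); s=env.observe(); print(s["t"],s["position"],s["ft_force"],s["finger_gap"])
M=R.from_rotvec(s["tcp_rot"]).as_matrix(); print(np.arctan2(M[1,1],M[0,1]),M[:,2])
c=cam("side"); cv2.imwrite("pics/s9.png",cv2.resize(c["bgr"][60:260,250:450],None,fx=3,fy=3))
```

```text
13.35 [ 0.53193502 -0.14091157  0.19453437] [ 0.6131213   0.15821516 -1.89589853] 0.46511951206587226
-0.08294455899989775 [-2.73740907e-03  4.42285289e-04 -9.99996155e-01]
```

View pics/w9.png

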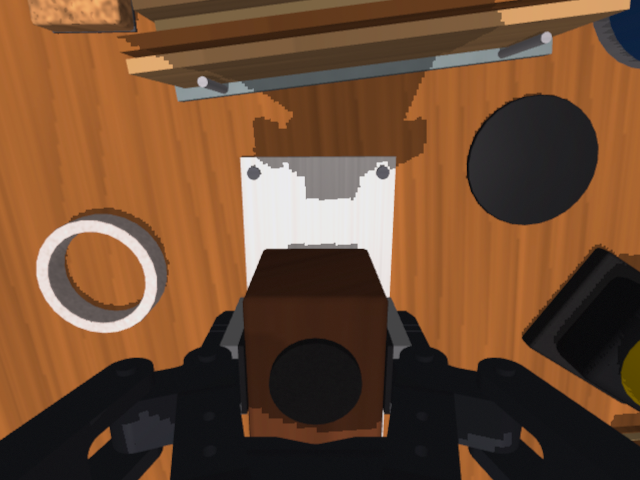

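View pics/s9.png

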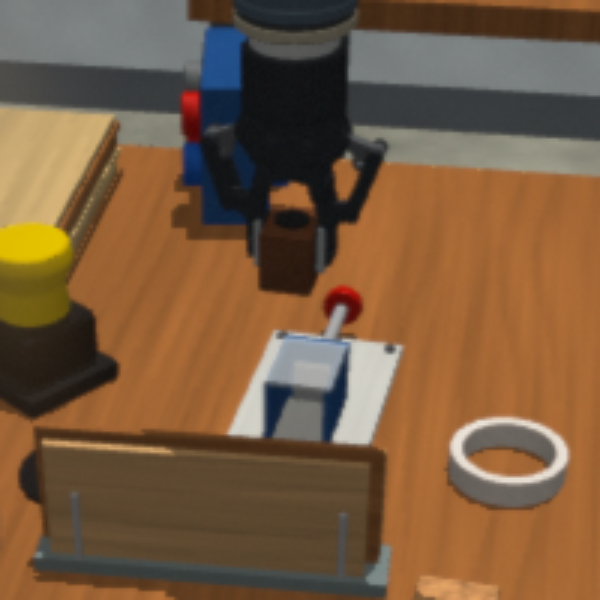

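Run:
```python
from h import *
s=env.observe(); c=cam("wrist"); M=R.from_rotvec(s["tcp_rot"]).as_matrix()
for uv,dz in [((315.5,381),.0405),((245,296),.0375),((386,296),.0375)]:
    p=plane(c,uv,s["position"][2]+dz); print(np.round(M.T@(p-s["position"]),4))
t=cam("top"); print("glue",plane(t,(248,182),0.01))
print(np.round(plane(t,(241,160),.16),3))
ya=np.arctan2(M[1,1],M[0,1]); print(ya)
fmt([0.582,0.362,0.1945],-( -0.004-ya),10,-1)
```

```text
[ 0.0009  0.0009 -0.0405]
[ 0.025  -0.018  -0.0375]
[ 0.025   0.0197 -0.0375]
glue [0.7460766  0.25273394 0.01      ]
[0.761 0.251 0.16 ]
-0.08310506525816523
[-1, 0.0506, 0.0008, 0.0, np.float64(-0.008)]
[-1, 0.0506, 0.0012, 0.0, np.float64(-0.008)]
[-1, 0.0505, 0.0016, 0.0, np.float64(-0.008)]
[-1, 0.0505, 0.002, 0.0, np.float64(-0.008)]
[-1, 0.0505, 0.0024, 0.0, np.float64(-0.008)]
[-1, 0.0505, 0.0028, 0.0, np.float64(-0.008)]
[-1, 0.0505, 0.0032, 0.0, np.float64(-0.008)]
[-1, 0.0504, 0.0036, 0.0, np.float64(-0.008)]
[-1, 0.0504, 0.004, 0.0, np.float64(-0.008)]
[-1, 0.0504, 0.0044, 0.0, np.float64(-0.008)]
```

The foot is centred in the tool to within 1 mm and upright. Carrying it over the rack.

Request:
carry_out(plan=[[-1, 0.02, 0, 0, 0], [-1, 0.045, 0.001, 0, -0.009], [-1, 0.055, 0.002, 0, -0.009], [-1, 0.055, 0.002, 0, -0.009], [-1, 0.055, 0.002, 0, -0.009], [-1, 0.055, 0.003, 0, -0.009], [-1, 0.055, 0.003, 0, -0.009], [-1, 0.055, 0.004, 0, -0.009], [-1, 0.045, 0.004, 0, -0.009], [-1, 0.03, 0.003, 0, -0.007]])

```text
t: 14.75
position: [0.5797, 0.3299, 0.1948]
tcp_rot: [-2.222, -2.219, 0.002]
ft_force: [0.3, -0.1, -2.1]
finger_gap: 0.463
```

Request:
carry_out(plan=[[-1, 0.02, 0.002, 0, 0], [-1, 0.01, 0, 0, 0], [-1, 0, 0, 0, 0], [-1, 0, 0, 0, 0], [-1, 0, 0, 0, 0]])

```text
t: 15.38
position: [0.5828, 0.3559, 0.1964]
tcp_rot: [2.227, 2.215, 0.0]
ft_force: [-0.3, 0.2, -0.2]
finger_gap: 0.458
```

Run:
```python
from h import *
s=env.observe(); c=cam("wrist","w10"); M=R.from_rotvec(s["tcp_rot"]).as_matrix()
print(s["t"],s["position"],s["ft_force"],s["finger_gap"],np.arctan2(M[1,1],M[0,1]),M[:,2])
fmt([0.582,0.362,0.09],0,1,-1)
```

```text
15.375 [0.58278212 0.35585601 0.19635098] [-0.25193951  0.18239501 -0.19747995] 0.4580904619949441 -0.005504704585196121 [ 2.51310003e-04 -1.76064404e-04 -9.99999953e-01]
[-1, 0.0059, -0.0008, 0.1063, 0.0]
```

View pics/w10.png

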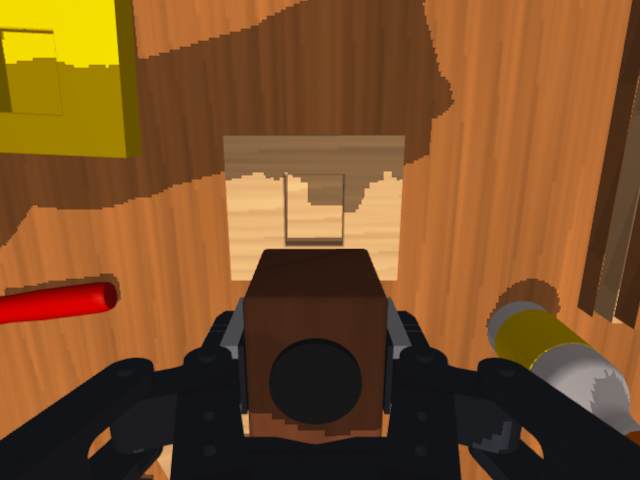

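The pocket shows at (285–344, 174–245). I'll re-measure it relative to the held foot.

Run:
```python
from h import *
s=env.observe(); c=cam("wrist")
P=np.array([plane(c,p,.028) for p in [(285,174),(344.5,174),(343.5,245),(286,245)]]);print(np.round(P,4).tolist(),P.mean(0))
P=np.array([plane(c,p,.028) for p in [(224,136),(405,136),(398,280),(230.5,280)]]);print(np.round(P,4).tolist(),P.mean(0))
print(s["position"])
```

```text
[[0.5616, 0.3892, 0.028], [0.605, 0.389, 0.028], [0.605, 0.3349, 0.028], [0.561, 0.3352, 0.028]] [0.58316001 0.36205703 0.028     ]
[[0.5188, 0.4163, 0.028], [0.6478, 0.4156, 0.028], [0.6481, 0.3061, 0.028], [0.5168, 0.3068, 0.028]] [0.58286644 0.36121658 0.028     ]
[0.58273873 0.35610543 0.19635   ]
```

Request:
carry_out(plan=[[-1, 0.003, 0, 0.02, 0], [-1, 0.003, 0, 0.035, 0], [-1, 0, 0, 0.03, 0], [-1, 0, 0, 0.015, 0], [-1, 0, 0, 0.006, 0], [-1, 0, 0, 0, 0], [-1, 0, 0, 0, 0]])

```text
t: 16.35
position: [0.5832, 0.3633, 0.0912]
tcp_rot: [2.226, 2.217, 0.003]
ft_force: [-0.3, -0.8, -1.6]
finger_gap: 0.463
```

Run:
```python
from h import *
s=env.observe(); c=cam("wrist","w11"); M=R.from_rotvec(s["tcp_rot"]).as_matrix()
print(s["t"],s["position"],s["ft_force"],s["finger_gap"],np.arctan2(M[1,1],M[0,1]),M[:,2])
c=cam("side"); cv2.imwrite("pics/s11.png",cv2.resize(c["bgr"][280:430,200:360],None,fx=4,fy=4))
```

```text
16.35 [0.5831539  0.36326527 0.09122781] [-0.3073974  -0.77559518 -1.59824178] 0.4627608294361867 -0.004041746153622448 [ 1.52449664e-03  8.85756888e-04 -9.99998446e-01]
```

View pics/s11.png

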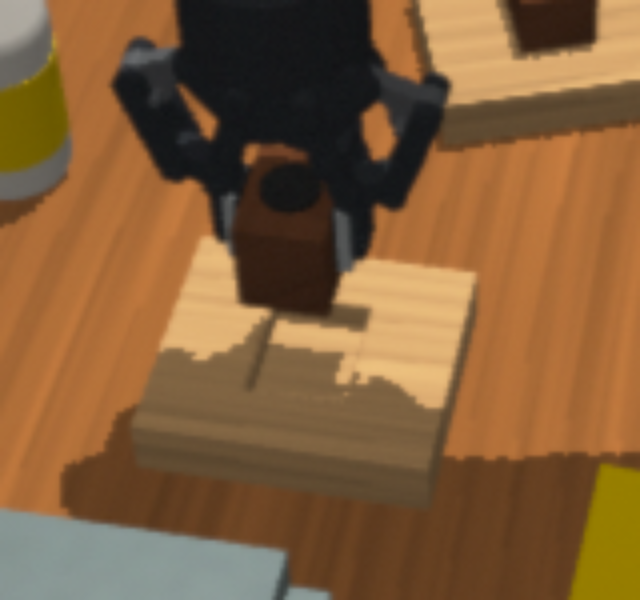

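View pics/w11.png

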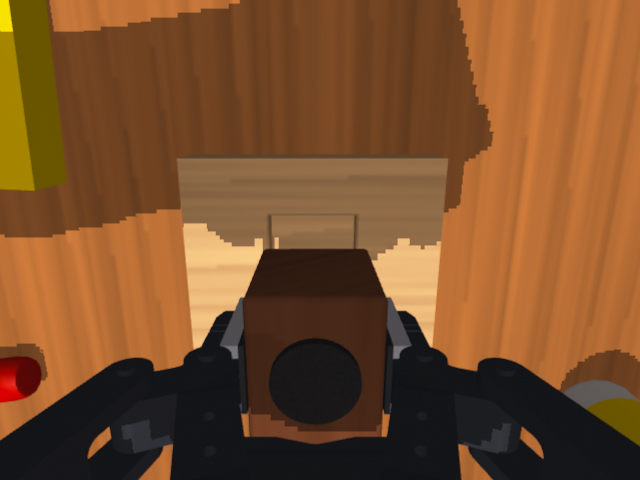

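Request:
carry_out(plan=[[-1, -0.001, 0, 0.012, 0], [-1, 0, 0, 0.014, 0], [-1, 0, 0, 0.01, 0], [-1, 0, 0, 0.005, 0], [-1, 0, 0, 0, 0], [-1, 0, 0, 0, 0], [-1, 0, 0, 0, 0], [-1, 0, 0, 0, 0]])

```text
t: 17.45
position: [0.5826, 0.3621, 0.0494]
tcp_rot: [2.226, 2.217, 0.001]
ft_force: [0.1, -0.9, -0.5]
finger_gap: 0.465
```

Run:
```python
from h import *
s=env.observe(); c=cam("wrist","w12"); M=R.from_rotvec(s["tcp_rot"]).as_matrix()
print(s["t"],s["position"],s["ft_force"],s["finger_gap"],np.arctan2(M[1,1],M[0,1]),M[:,2])
# pocket far corners, foot glide
for uv in [(256,240),(355,240)]: print(plane(c,uv,.028))
c=cam("side"); cv2.imwrite("pics/s12.png",cv2.resize(c["bgr"][280:430,200:360],None,fx=4,fy=4))
```

```text
17.45 [0.58262269 0.36213749 0.04939005] [ 0.13082688 -0.88760677 -0.48240937] 0.46501627364462444 -0.003987628516488589 [ 4.08626440e-04  2.96552165e-04 -9.99999873e-01]
[0.55968587 0.38626278 0.028     ]
[0.59948134 0.3861114  0.028     ]
```

View pics/s12.png

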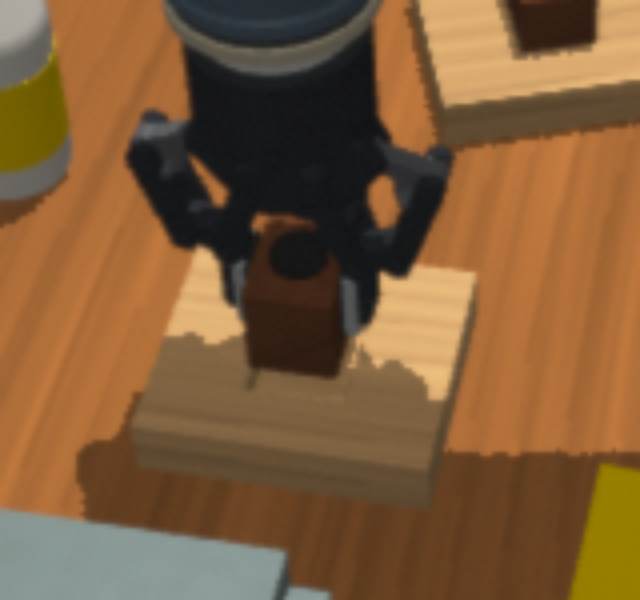

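View pics/w12.png

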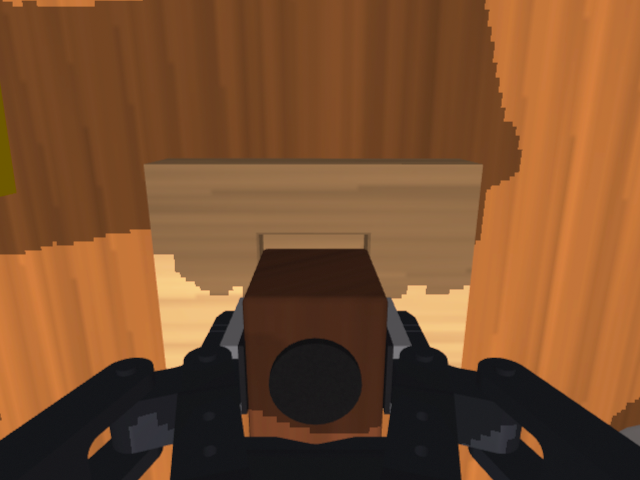

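Run:
```python
from h import *
s=env.observe(); c=cam("wrist")
P=[plane(c,u,.028) for u in [(258,234),(369.5,234),(145,164),(482,164)]]; print(np.round(P,4).tolist())
print("pocket centre from far edge",(P[0]+P[1])/2-[0,.027,0],"board",(P[2]+P[3])/2-[0,.055,0])
d=cam("side"); p=s["position"]; 
for dx,dy,z in [(.02,.025,p[2]-.0105),(-.02,.025,p[2]-.0105),(0,0,p[2]+.0405)]: print(proj(d,[p[0]+dx,p[1]+dy,z]))
t=cam("top","t12"); h=t["hsv"]
m=((h[...,0]<8)|(h[...,0]>172))&(h[...,1]>170)&(h[...,2]>90); m[:, :440]=0; m[:,490:]=0
for k in blobs(m,10): print("red",plane(t,k.reshape(-1,2).mean(0),0.03))
```

```text
[[0.5605, 0.3888, 0.028], [0.6051, 0.3886, 0.028], [0.5185, 0.4166, 0.028], [0.6472, 0.4161, 0.028]]
pocket centre from far edge [0.58282429 0.36169716 0.028     ] board [0.58285184 0.36134589 0.028     ]
[261.65228584 371.64031793]
[284.23284075 374.74244912]
[274.54194116 342.24509852]
red [ 0.51425802 -0.37829248  0.03      ]
```

View pics/t12.png

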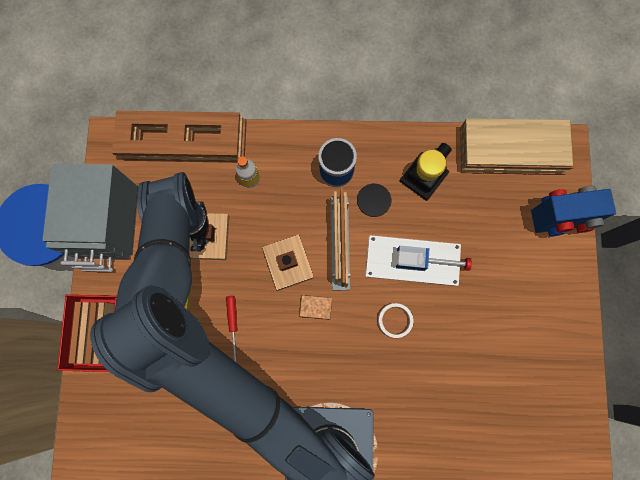

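All three views agree: the foot is within about 1 mm of the pocket centre, about 11 mm above the board and level, and the plunger is back at rest. Handing in.

Run:
```python
from plant import env
print(env.hand_in())
s=env.observe(); print(s["t"],s["position"],s["ft_force"],s["finger_gap"])
```

```text
the job is handed in; nothing more can be done
None
the job is handed in; nothing more can be done
```

I pushed the plunger in until the reaction jumped to about 15–17 N and the tool stopped moving. When I backed off, it came back out and left the foot on the open plate. I gripped the foot across its 40 mm sides at 40 N and carried it over the rack with its underside at about 184 mm. I handed the job in at about 17.7 s with the foot held over the empty pocket.

**Last checks:**
- **Position:** the tool was at (0.5826, 0.3621) and the pocket measured (0.5828, 0.3617). The foot sat within about 1 mm of the tool's centre.
- **Height:** the underside was about 11 mm above the board. This is worked out from the height at grasp, and the side view matched the predicted foot corners within 1 pixel.
- **Alignment:** tool tilt was under 0.001 rad, and its turn differed from the board's by less than 0.01 rad.
- **Grip:** the finger gap was about 39 mm, with no sign of contact with the board.
- **Surroundings:** the plunger knob was back at its starting place, and the top view showed nothing else moved.

The top and wrist cameras differed by 1–2 mm on the feeder and the pocket, which is within the calibration. No check failed, and the hand-in gave no verdict.

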